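# Hold the pedal bin open

## Task

The small steel pedal bin on the shop counter is having its inner bucket put back: press its pedal down with your fingertips, smoothly so that the lid does not fly up and bang, until the lid stands fully open, and keep the pedal down; the program finishes while still holding it down, so that a colleague can drop the bucket in. Open the lid by the pedal only, never by touching the lid, and do not shove, tip or lift the bin. Leave the inner bucket, soap dispenser, tumbler and potted cactus standing where they are.

Things in the scene. Friction and masses are not known exactly. Their poses are not given: they have to be found in the camera images.
- bin: Pedal bin: steel shell 168 mm across on a black base 176 mm across, 264 mm high with lid shut, about 2 kg, loose on the counter. Origin: centre of its underside. Its -x is the front, where the pedal sticks out; at +x the lid is hinged; +z up. It is turned so that the pedal points mostly to the robot's right (-y), from halfway towards the robot to a little away from it.
- tread (a point): Centre of the top of the pedal's tread, a ribbed black rubber plate 48 mm long (radially), 56 mm wide, 10 mm thick, low in front of the bin. At rest 138 mm from the bin's axis along the bin's -x, 38 mm above the counter, sloping up outwards by 14 degrees. Fully down: level, top 12 mm and underside 2 mm above the counter, 141 mm from the axis, 53 mm from the base's side.
- pedal: The pedal, a rocking lever under the bin. Origin: its pivot, 30 mm in front of the bin's axis, 18 mm up; axis along the bin's y. Pressing the tread down 26 mm (0.24 rad) rocks the rear end up, which lifts the lid by a rod; it springs back when let go. The tread takes 6 to 8 N to start, about 4 N to hold fully down at its firm stop; above about 30 N the bin begins to tip.
- lid (a joint): Angle of the domed steel lid (175 mm across, hinged at the back of the rim, 241 mm above the counter): 0 shut, 1.38 rad fully open (nearly upright). It follows the pedal: lid angle = 5.75 x pedal angle, so about 0.053 rad per mm of tread travel.
- lid_front (a point): Front edge of the lid, above the pedal when shut: 246 mm above the counter and 88 mm from the bin's axis. It swings up and to the back when the lid opens.
- bucket: The bin's inner bucket: black plastic pail 148 mm across the rim, 180 mm high, with a thin wire bail standing to 245 mm. Origin: centre of its underside. Stands on the counter behind the bin. Leave alone.
- soap: White ceramic soap dispenser, 70 mm across, 149 mm high with a steel pump. Origin: centre of its underside. Leave alone.
- tumbler: White ceramic tumbler, 74 mm across, 95 mm high, open at the top. Origin: centre of its underside. Leave alone.
- cactus: Small cactus in a terracotta pot 82 mm across, 126 mm high in all. Origin: centre of the pot's underside. Leave alone. Soap dispenser, tumbler and cactus stand in any order at three places around the bin: beyond the pedal in front (180 mm or more from the tread), and at either side of the bin.

How it is judged (in metres and radians):
At the end, for the whole second after the job is handed in: The lid stands at least 1.25 rad open (of 1.38) and still, held by the fingers pressing on the pedal (more than 1 N); the bin stands level (within 0.05 rad) within 30 mm of where it was, and the bucket, soap dispenser, tumbler and cactus stand upright within 25 mm of where they were (value of joint lid above 1.25 rad and velocity of joint lid below 0.3 rad/s and contact force between the fingers and pedal above 1 N and angle between bin's own z axis and vertical below 0.05 rad and distance of bin from where it was at the start of the episode below 0.03 m and distance of each of bucket, soap, tumbler, cactus from where it was at the start of the episode below 0.025 m and angle between each of bucket, soap, tumbler, cactus's own z axis and vertical below 0.1 rad); the arm keeps its last pose, push and grip.
It fails at once if the robot touches the lid (contact force between any of the fingers, the arm and lid above 1 N).
It fails at once if the lid flies up (faster than 5 rad/s) (velocity of joint lid above 5 rad/s).
It fails at once if the bin is lifted, tipped (0.15 rad) or shoved (40 mm) (height (world z) of bin above 0.012 m or angle between bin's own z axis and vertical above 0.15 rad or distance of bin from where it was at the start of the episode above 0.04 m).
It fails at once if the bucket, soap dispenser, tumbler or cactus is moved by 30 mm, lifted or knocked over (distance of any of bucket, soap, tumbler, cactus from where it was at the start of the episode above 0.03 m or angle between any of bucket, soap, tumbler, cactus's own z axis and vertical above 0.25 rad).
It also fails if it takes over 32 s, if anything falls off the work surface, if the arm or the gripper's body presses on something with over 40 N, if the wrist force passes 120 N, or if a joint passes its speed limit or range.

## Robot

A 6-joint arm with a two-finger parallel gripper is mounted at the origin on the work surface. World frame = base frame: x ahead of the robot, y to its left, z up, the work surface at z = 0. Lengths are in m, angles in degrees, forces in N, time in s.
With the tool pointing down it reaches from about 0.4 to 0.825 m from the base axis. Payload 7 kg.
Tool frame: the origin (TCP) lies at the very end of the fingers, on their centre line; the grasp point (between the pads) lies 19 mm behind it; z points along the fingers, y is the direction in which the jaws open and shut (so a half turn about z gives the same grasp; the last joint's range is limited). The gripper opens to 88 mm and grips with 3 to 60 N. Pads are 19 mm wide; open, the fingers measure 130 mm over their backs; the gripper's body (78 mm by 193 mm) begins 47 mm behind the grasp point.
Start: joints at [16.507, 20.546, 0.682, 0, -70.136, -16.507], TCP at [0.675, -0, 0.203] pointing down, gripper open.
Joint ranges: [-176.03, 176.03], [-82.01, 121.73], [-58.28, 71.71], [-173.87, 95.51], [-174.79, -0.11], [-173.66, 173.66]. Speed limits (degrees/s): [136.94, 136.94, 172.46, 180, 180, 180].

## Interface

Orientations are given as [roll, pitch, yaw] about the fixed x, y, z axes, in that order (R = Rz(yaw) Ry(pitch) Rx(roll)).
In Python, from plant import ctrl, snapshot, workorder gives the robot as it stands. The module is installed in compiled form; this text tells all that it offers.
- The arm moves only by the shell command python3 -m creep 'ROWS'. ROWS is JSON, a list of rows, each a list of 5 numbers: the shift along the tool's x, y, z scaled (see below), then the turn about the tool's z scaled (see below), then the finger opening in mm, from 0 to 87.6. A call has exactly 8 rows; each row is the pose to reach, as a shift and turn from the pose commanded when the call began, along the tool's axes at that moment, turning the shorter way round; what a row does not reach only later rows make up. The controller multiplies each number of a shift by 0.1 m and each number of a turn by 180 degrees. A row lasts 1/12 s, in which the tool goes at most 41.7 mm and 7.16 degrees, less where a joint would pass 70% of its speed; a pose out of reach is approached as far as the arm can. A call with a number of a shift or a turn outside -1 to 1 is refused whole. A call with a gripper value outside its range is refused whole. The fingers move at their own pace and stop on an object; the grip force is fixed at half the most. Time passes only in rows, so rows that repeat a pose let the fingers close, or fill a call up. It gives the time, the measured TCP pose, the force and the opening at its end, in the units of the state.
- ctrl.get_obs(): the state, without advancing time (a new reading comes with each control period).
- snapshot(name): name is "scene" or "side" or "wrist"; returns a dict with "img" (420x560x3 uint8, blue, green, red), "camera_matrix" (3x3 intrinsics, pixels), "xyz" and "rotation" of the camera in the world. Camera axes: x right, y up, looking along -z (the intrinsics and any distortion apply to the point x, -y, -z); pixel columns grow to the right and rows downward; lengths in m; the calibration is good to about 2 mm. The wrist camera is an equidistant fisheye: a pixel r from the principal point sees the ray r / f radians off the axis. A picture is of the moment at which its call begins. There is no depth.
- workorder.close_job(): hands the job in, once; it reports no verdict.
The state is a dict: "clock": time; "joint_pos": joint angles; "qvel": joint speeds; "tau": joint torques, N m; "tool_pos": TCP position; "orientation": TCP orientation; "force": force on the tool from outside, world axes, zero at the start; "moment": the same for the moment, N m; "opening": finger opening in m.
Only numpy, scipy, OpenCV 4.12 (cv2) and the standard library are available. Lean on these libraries where they do the work, as an engineer would, in place of code of your own. Each camera call takes 0.05 s, during which the arm holds its last target.

## Working session

There is one attempt and no reset: what is moved stays moved. The work goes in short steps, Python scripts to look and compute and a shell command to move; the robot and the scene stay as the last step left them, time stands still between calls to the robot, and variables do not carry over. Pictures are saved under pics/ and viewed, and the job is handed in when it is done.

```bash
mkdir -p pics; python3 - <<'E'
from plant import ctrl, snapshot
import cv2,numpy as np
print(ctrl.get_obs())
for n in("scene","side","wrist"):
    s=snapshot(n); cv2.imwrite(f"pics/{n}0.png",s["img"]); print(n,s["camera_matrix"],s["xyz"],s["rotation"],[k for k in s])
    np.savez(f"{n}0.npz",**{k:np.array(v) for k,v in s.items()})
E
```

```text
{'clock': 0.0, 'joint_pos': array([ 1.65067713e+01,  2.05905882e+01,  6.30791728e-01, -2.05161011e-02,
       -7.01368372e+01, -1.65062552e+01]), 'qvel': array([-0.0598448 , -0.11137889, -0.00598345, -0.06200509, -0.02687876,
        0.16999317]), 'tau': array([-8.00930356e-04, -5.82726967e+01,  2.93058443e+01,  6.99745238e+00,
        6.93249181e-03, -2.06530804e-04]), 'tool_pos': array([ 6.74434355e-01, -4.01881876e-05,  2.01808403e-01]), 'orientation': array([ 1.79901869e+02, -8.96686212e-03, -9.00064634e+01]), 'force': array([-0.0303543 ,  0.36747807,  0.63441559]), 'moment': array([ 0.03668174,  0.04682519, -0.00482657]), 'opening': 0.08760964113317822}
scene [[425.01550774   0.         285.76716861]
 [  0.         425.01550774 204.90429263]
 [  0.           0.           1.        ]] [1.37268586 0.08178048 0.92893171] [45.89383344 -0.82259915 90.50231495] ['img', 'camera_matrix', 'xyz', 'rotation']
side [[424.24427087   0.         279.84148608]
 [  0.         424.24427087 208.3334251 ]
 [  0.           0.           1.        ]] [ 0.88898246 -0.05259878  1.23083237] [19.14991478  0.21084984 67.11071122] ['img', 'camera_matrix', 'xyz', 'rotation']
wrist [[325.1922621   0.        278.7502335]
 [  0.        325.1922621 203.7426487]
 [  0.          0.          1.       ]] [ 0.67510019 -0.08363483  0.38492529] [-1.77447531e+01 -8.10581880e-02  1.79983368e+02] ['img', 'camera_matrix', 'xyz', 'rotation']
```

View pics/scene0.png

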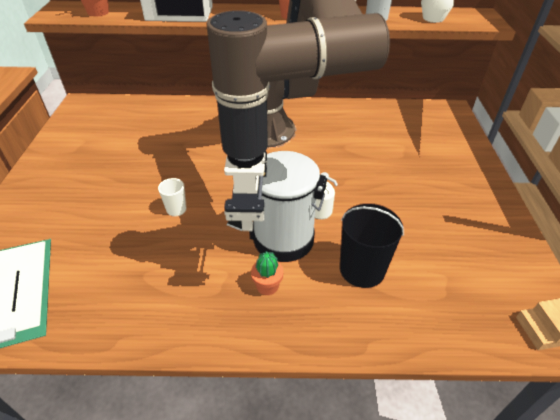

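View pics/side0.png

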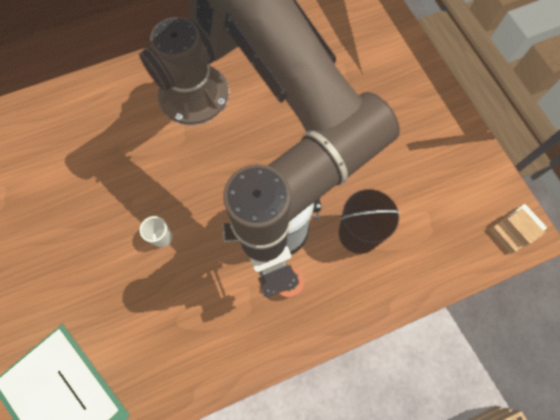

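View pics/wrist0.png

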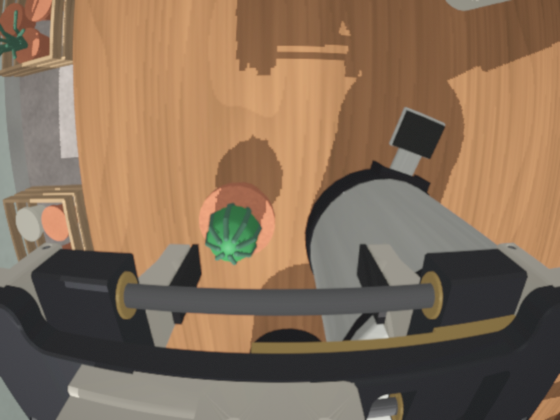

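The wrist view shows the tread with corners near (402,107), (443,125), (437,160) and (391,147), and the cactus at (235,225). The scene view shows the bin at (285,210), tumbler (173,197), soap (323,200) and bucket (368,245). Next I measure these.

```bash
cat > h.py <<'E'
import numpy as np,cv2
from scipy.spatial.transform import Rotation as R
def load(n): return dict(np.load(n+".npz"))
def ray(s,u,v,fish):
    K=s["camera_matrix"];x=(u-K[0,2])/K[0,0];y=(v-K[1,2])/K[1,1]
    if fish:
        r=np.hypot(x,y);d=np.array([x/r*np.sin(r),-y/r*np.sin(r),-np.cos(r)])
    else: d=np.array([x,-y,-1.])
    return R.from_euler("xyz",s["rotation"],degrees=True).apply(d)
def at(s,u,v,z,fish=False):
    d=ray(s,u,v,fish);return s["xyz"]+d*(z-s["xyz"][2])/d[2]
def proj(s,P,fish=False):
    P=np.atleast_2d(P);c=R.from_euler("xyz",s["rotation"],degrees=True).inv().apply(P-s["xyz"])
    K=s["camera_matrix"];x,y,z=c[:,0],-c[:,1],-c[:,2]
    if fish:
        r=np.hypot(x,y);t=np.arctan2(r,z);a,b=x/r*t,y/r*t
    else:a,b=x/z,y/z
    return np.c_[K[0,0]*a+K[0,2],K[1,1]*b+K[1,2]]
E
python3 - <<'E'
from h import *
w=load("wrist0");s=load("scene0");sd=load("side0")
for p in [(402,107),(443,125),(437,160),(391,147),(418,134)]: print(p,at(w,*p,.038,True))
print("cactus",at(w,237,215,.06,True), at(s,266,288,0.0))
print("tumbler",at(sd,157,238,0.05),at(s,174,212,0))
print("base front",at(s,285,256,0.0),"bucket",at(s,368,280,0))
for n,im in(("wrist",w),("scene",s)):
    i=im["img"]; c=i[80:240,290:480] if n=="wrist" else i[140:270,200:360]
    cv2.imwrite(f"pics/{n}_crop.png",cv2.resize(c,None,fx=4,fy=3.6,interpolation=cv2.INTER_CUBIC))
E
```

```text
(402, 107) [ 0.53873186 -0.08449893  0.038     ]
(443, 125) [ 0.4849239  -0.06795848  0.038     ]
(437, 160) [ 0.48918345 -0.0262998   0.038     ]
(391, 147) [ 0.54950848 -0.03892971  0.038     ]
(418, 134) [ 0.51711997 -0.05532323  0.038     ]
cactus [0.71922208 0.03292057 0.06      ] [0.72711685 0.03783133 0.        ]
tumbler [ 0.45483093 -0.25801156  0.05      ] [ 0.45353323 -0.25623654  0.        ]
base front [0.61929346 0.08636967 0.        ] bucket [0.69654314 0.30840663 0.        ]
```

View pics/wrist_crop.png

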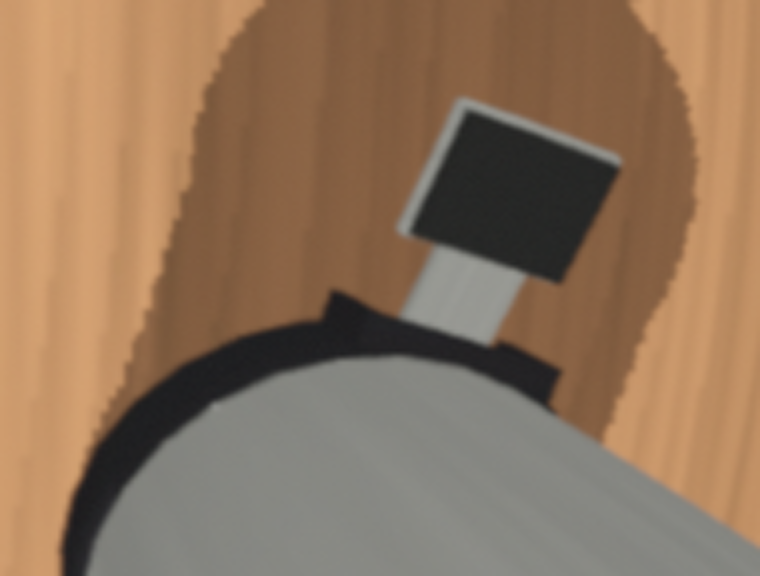

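View pics/scene_crop.png

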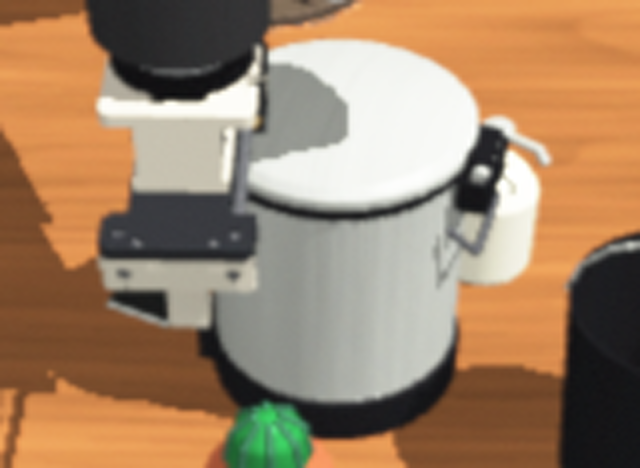

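```bash
cat >> h.py <<'E'
def tread_c(b,ang=None):
    x,y,a=b;ux=np.array([-np.cos(a),-np.sin(a)]);uy=np.array([-ux[1],ux[0]])
    out=[]
    for r,t in((23.3,1),(23.3,-1),(-23.3,-1),(-23.3,1)):
        p=np.array([x,y])+ux*(138+r)/1e3+uy*t*.028;out.append([*p,.038+np.sign(r)*.0058])
    return np.array(out)
def circ(b,r,z):
    t=np.linspace(0,2*np.pi,361);return np.c_[b[0]+r*np.cos(t),b[1]+r*np.sin(t),0*t+z]
E
python3 - <<'E'
from h import *
from scipy.optimize import least_squares
w=load("wrist0");s=load("scene0")
obs=np.array([(407,110),(445,125.3),(430.5,158.3),(393,144.7)])
def res(b,parts=False):
    p=proj(w,tread_c(b),True)
    best=min((np.roll(obs,k,0)-p for k in range(4)),key=lambda d:(d**2).sum()) if 0 else None
    bestd=None
    for o in(obs,obs[::-1]):
        for k in range(4):
            d=np.roll(o,k,0)-p
            if bestd is None or (d**2).sum()<(bestd**2).sum():bestd=d
    c0=proj(s,circ(b,.088,0));c1=proj(s,circ(b,.0875,.243))
    e=[c0[:,1].max()-261.4,c0[:,0].max()-314.5,c1[:,0].max()-319.5]
    return np.r_[bestd.ravel(),e]
for a0 in(60,90,110):
    f=least_squares(res,[.58,.09,np.radians(a0)]);print(f.cost,f.x,np.degrees(f.x[2]),res(f.x).round(1))
b=f.x; np.save("bin.npy",b)
u=-np.array([np.cos(b[2]),np.sin(b[2])]);print("dir",u,"rest",b[:2]+.138*u,"down",b[:2]+.141*u,"lidfront",b[:2]+.088*u)
E
```

```text
15.10638389678921 [0.54964049 0.0794966  1.31608968] 75.40638428941311 [ 0.9  1.9 -2.6  1.  -1.  -2.2  2.3 -2.  -0.2 -1.4 -0.9]
15.106383896796807 [0.54964048 0.0794966  1.31608977] 75.40638930503158 [ 0.9  1.9 -2.6  1.  -1.  -2.2  2.3 -2.  -0.2 -1.4 -0.9]
15.10638389695652 [0.54964046 0.07949661 1.31608997] 75.40640054174665 [ 0.9  1.9 -2.6  1.  -1.  -2.2  2.3 -2.  -0.2 -1.4 -0.9]
dir [-0.25196125 -0.96773732] rest [ 0.5148698  -0.05405115] down [ 0.51411392 -0.05695436] lidfront [ 0.52746787 -0.00566428]
```

```bash
python3 - <<'E'
from h import *
s=load("scene0");sd=load("side0")
for z in(.3,.5,.55,.6,.65,.7,.75,.8): print(z,proj(s,[.675,0,z]).round(),proj(sd,[.675,0,z]).round(),"tubeend",at(s,385,50,z).round(3),at(sd,370,120,z).round(3))
E
cat >> /dev/null; python3 -c "
import cv2;i=cv2.imread('pics/scene0.png');cv2.imwrite('pics/arm.png',cv2.resize(i[0:240,180:480],None,fx=2.4,fy=2.4))"
```

```text
0.3 [[247. 189.]] [[266. 253.]] tubeend [-0.049  0.419  0.3  ] [0.462 0.369 0.3  ]
0.5 [[242. 110.]] [[262. 227.]] tubeend [0.403 0.312 0.5  ] [0.554 0.278 0.5  ]
0.55 [[241.  85.]] [[261. 219.]] tubeend [0.516 0.285 0.55 ] [0.577 0.255 0.55 ]
0.6 [[239.  59.]] [[259. 209.]] tubeend [0.629 0.258 0.6  ] [0.6   0.233 0.6  ]
0.65 [[237.  30.]] [[258. 198.]] tubeend [0.742 0.231 0.65 ] [0.623 0.21  0.65 ]
0.7 [[235.  -3.]] [[256. 185.]] tubeend [0.855 0.205 0.7  ] [0.646 0.188 0.7  ]
0.75 [[233. -39.]] [[253. 170.]] tubeend [0.968 0.178 0.75 ] [0.669 0.165 0.75 ]
0.8 [[230. -79.]] [[250. 151.]] tubeend [1.081 0.151 0.8  ] [0.692 0.142 0.8  ]
```

View pics/arm.png

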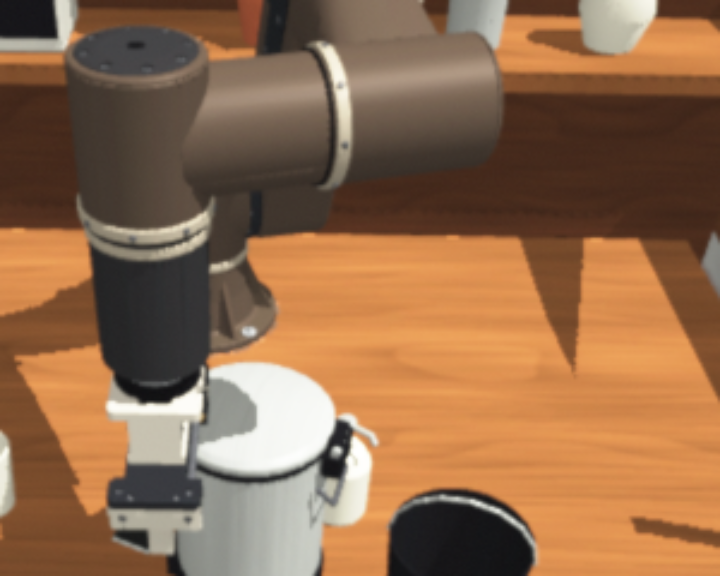

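The arm's lateral wrist tube would pass low over the opening lid if the tool stood directly on the tread. So I'll keep the fingers open and press with one finger. The TCP then sits about 55 mm towards the robot along the bin's tangent, clear of the lid. First I move round the front of the bin.

```bash
python3 -m creep '[[0.3,0,0,0,87.6],[0.6,0,0,0,87.6],[0.9,0.1,0,0,87.6],[1,0.3,0,0.02,87.6],[1,0.5,0,0.04,87.6],[1,0.7,0,0.06,87.6],[1,0.9,0,0.08,87.6],[1,1,0,0.08,87.6]]'
python3 - <<'E'
from plant import ctrl, snapshot
from h import *
print(ctrl.get_obs())
s=snapshot("wrist"); cv2.imwrite("pics/wrist1.png",s["img"]);np.savez("wrist1.npz",**{k:np.array(v) for k,v in s.items()})
w=load("wrist1");b=np.load("bin.npy");print(proj(w,tread_c(b),True))
S=load("scene0");print("soap",at(S,322,216,0))
E
```

```text
clock: 0.82
tool_pos: [0.5728, -0.1003, 0.2027]
orientation: [180.0, 0.0, -104.6]
force: [-0.6, -0.5, -0.3]
opening: 0.0876
{'clock': 0.8167, 'joint_pos': array([ 9.30939935e+00,  1.18339198e+01, -1.14128925e+01, -2.82636485e-02,
       -6.67904285e+01, -2.39194008e+01]), 'qvel': array([  2.22136477,  -9.99923455, -12.39627868,   0.44038112,
         3.46380936,   4.73835416]), 'tau': array([-4.00162088e-01, -4.40834320e+01,  2.92123461e+01,  6.86582342e+00,
        4.12689883e-02, -1.05261147e+00]), 'tool_pos': array([ 0.57280264, -0.10027872,  0.20270633]), 'orientation': array([ 1.79955426e+02,  8.63834473e-03, -1.04621152e+02]), 'force': array([-0.55468312, -0.48759804, -0.33842129]), 'moment': array([-0.00229811,  0.03541337,  0.02721671]), 'opening': 0.08763239540609846}
[[315.47573104 187.03014345]
 [365.05858512 187.31285415]
 [359.53739471 222.69350067]
 [313.05413903 223.0627914 ]]
soap [4.60350789e-01 1.98136127e-01 1.11022302e-16]
```

View pics/wrist1.png

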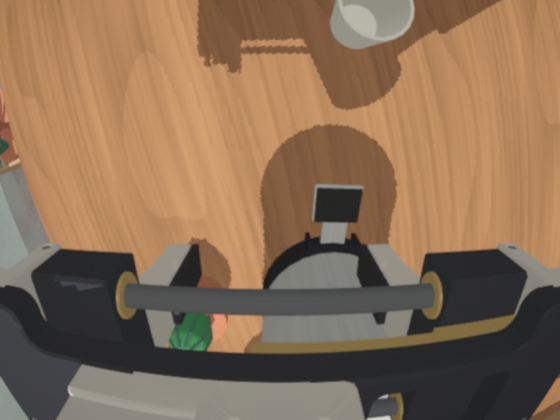

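The tread is at (314..363, 184..222), within about 2 px of the prediction, and its edges are parallel to the tool. I continue to the pressing position in two calls.

```bash
python3 -m creep '[[0,0.15,0,0,87.6],[0,0.35,0,0,87.6],[0,0.55,0.1,0,87.6],[0,0.75,0.2,0,87.6],[0,0.9,0.35,0,87.6],[0,1,0.5,0,87.6],[0,1,0.65,0,87.6],[0,1,0.7,0,87.6]]'
python3 - <<'E'
from plant import ctrl, snapshot
from h import *
o=ctrl.get_obs();b=np.load("bin.npy")
for n in("wrist","scene","side"):
    s=snapshot(n); cv2.imwrite(f"pics/{n}2.png",s["img"]);np.savez(f"{n}2.npz",**{k:np.array(v) for k,v in s.items()})
w=load("wrist2");print(proj(w,tread_c(b),True))
u=-np.array([np.cos(b[2]),np.sin(b[2])]);t=np.array([-u[1],u[0]])
d=o["tool_pos"][:2]-b[:2];print(o["tool_pos"],"r",d@u,"tang",d@t,o["joint_pos"])
E
```

```text
clock: 1.53
tool_pos: [0.4771, -0.0749, 0.1312]
orientation: [179.9, -0.0, -104.3]
force: [0.3, 0.3, -0.8]
opening: 0.0876
[[212.27383674 207.09887465]
 [275.28553326 207.43139243]
 [275.31065974 249.65675518]
 [217.67404365 248.89016708]]
[ 0.47707764 -0.0748904   0.13118521] r 0.1676890810427971 tang -0.0313222002816573 [ 1.44537975e+01  6.01260571e+00 -2.86950582e+01 -3.49368426e-02
 -5.54028222e+01 -2.87154679e+01]
```

View pics/wrist2.png

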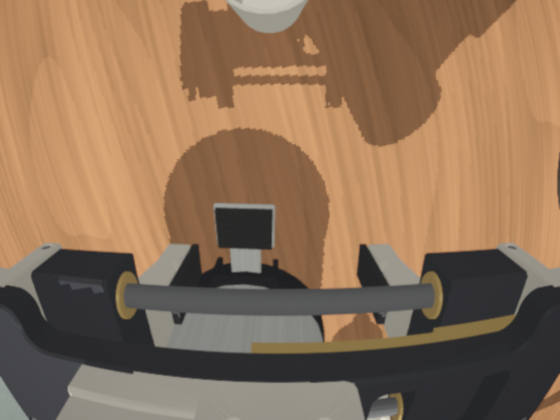

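View pics/scene2.png

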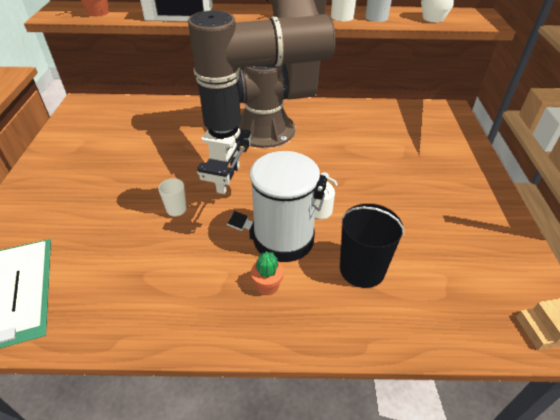

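View pics/side2.png

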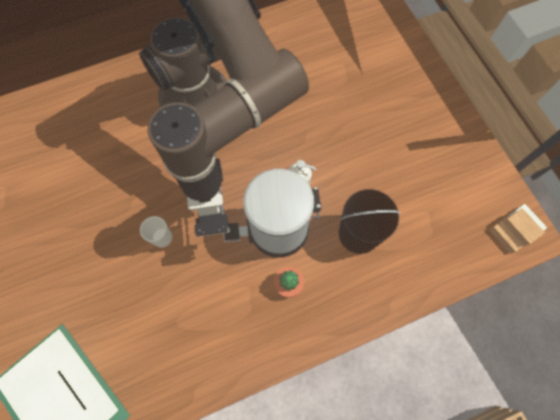

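```bash
python3 - <<'E'
from h import *
b=np.load("bin.npy")
out=[]
for n in("scene2","side2"):
    s=load(n);i=s["img"].copy()
    i=cv2.resize(i,None,fx=4,fy=4,interpolation=cv2.INTER_CUBIC)
    for P in(tread_c(b),circ(b,.088,0),circ(b,.0875,.243)):
        cv2.polylines(i,[np.int32(proj(s,P)*4+2)],True,(0,0,255),1)
    x0,y0=(200,140) if n=="scene2" else (190,150)
    out.append(i[y0*4:y0*4+520,x0*4:x0*4+400+0*4+150][:, :400])
    
    x=i[y0*4:y0*4+560,x0*4:x0*4+560];out[-1]=cv2.resize(x,(400,400))
cv2.imwrite("pics/ov.png",np.hstack(out))
E
```

```text
(no output)
```

View pics/ov.png

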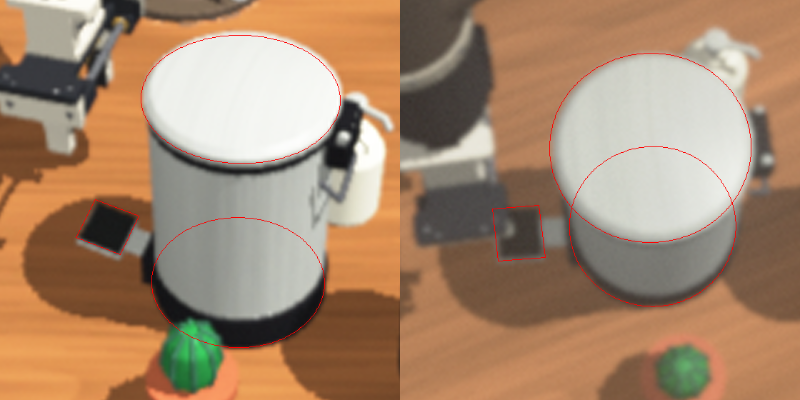

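The overlay matches the bin and tread in both views. Next I hover with one finger over the tread.

```bash
python3 -m creep '[[-0.05,0.1,0,0,87.6],[-0.12,0.2,0,0,87.6],[-0.17,0.26,0.15,0,87.6],[-0.17,0.26,0.35,0,87.6],[-0.17,0.26,0.55,0,87.6],[-0.17,0.26,0.7,0,87.6],[-0.17,0.26,0.78,0,87.6],[-0.17,0.26,0.78,0,87.6]]'
python3 - <<'E'
from plant import ctrl, snapshot
from h import *
o=ctrl.get_obs();b=np.load("bin.npy")
for n in("wrist","scene","side"):
    s=snapshot(n); cv2.imwrite(f"pics/{n}3.png",s["img"]);np.savez(f"{n}3.npz",**{k:np.array(v) for k,v in s.items()})
a=cv2.imread("pics/scene3.png")[100:280,170:370];c=cv2.imread("pics/side3.png")[60:260,140:340]
cv2.imwrite("pics/c3.png",np.hstack([cv2.resize(a,(400,360)),cv2.resize(c,(400,400))[:360]]))
u=-np.array([np.cos(b[2]),np.sin(b[2])]);t=np.array([-u[1],u[0]])
d=o["tool_pos"][:2]-b[:2];print(o["tool_pos"],"r",d@u,"tang",d@t,o["joint_pos"],o["force"],o["orientation"])
E
```

```text
clock: 2.35
tool_pos: [0.4565, -0.0522, 0.0539]
orientation: [179.9, -0.1, -104.4]
force: [0.1, 0.1, -0.8]
opening: 0.0876
[ 0.45652509 -0.05216675  0.0538955 ] r 0.15087700344221763 tang -0.05693714818680781 [ 1.81461962e+01  9.50894741e+00 -3.70076799e+01 -9.58459881e-03
 -4.35992592e+01 -3.25324688e+01] [ 0.13561985  0.11404808 -0.75639586] [ 1.79898750e+02 -5.67606544e-02 -1.04393170e+02]
```

View pics/wrist3.png

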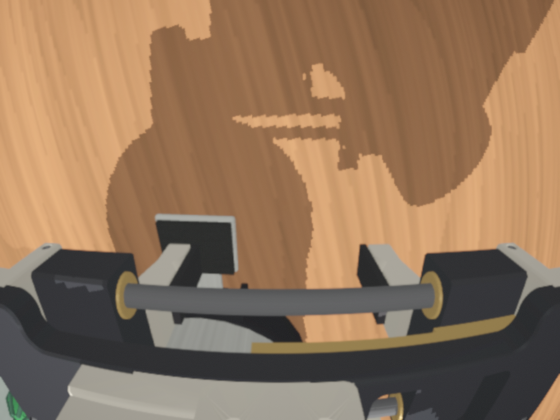

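View pics/c3.png

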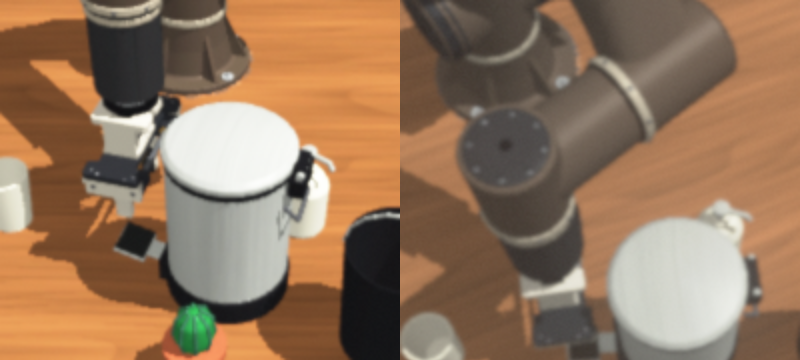

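```bash
python3 - <<'E'
from h import *
from plant import ctrl
o=ctrl.get_obs();w=load("wrist3");Rt=R.from_euler("xyz",o["orientation"],degrees=True)
for n in("wrist3","scene3"):
    for y in(-.044,-.055,-.065): print(n,y,proj(load(n),o["tool_pos"]+Rt.apply([0,y,0]),n[0]=="w").round(1))
i=cv2.imread("pics/scene3.png")[170:250,200:300];cv2.imwrite("pics/c3b.png",cv2.resize(i,None,fx=7,fy=7,interpolation=cv2.INTER_CUBIC))
# arm tube height: flange top centre over TCP (side)
s=load("side3")
for z in(.45,.5,.55): print(z,proj(s,[*o["tool_pos"][:2],z]))
E
```

```text
wrist3 -0.044 [[206.5 243.8]]
wrist3 -0.055 [[189.6 243.4]]
wrist3 -0.065 [[174.6 243.1]]
scene3 -0.044 [[234.2 211. ]]
scene3 -0.055 [[232.9 213.6]]
scene3 -0.065 [[231.7 216. ]]
0.45 [[199.62686684 150.24577791]]
0.5 [[194.91856925 138.43240892]]
0.55 [[189.63566436 125.17731963]]
```

View pics/c3b.png

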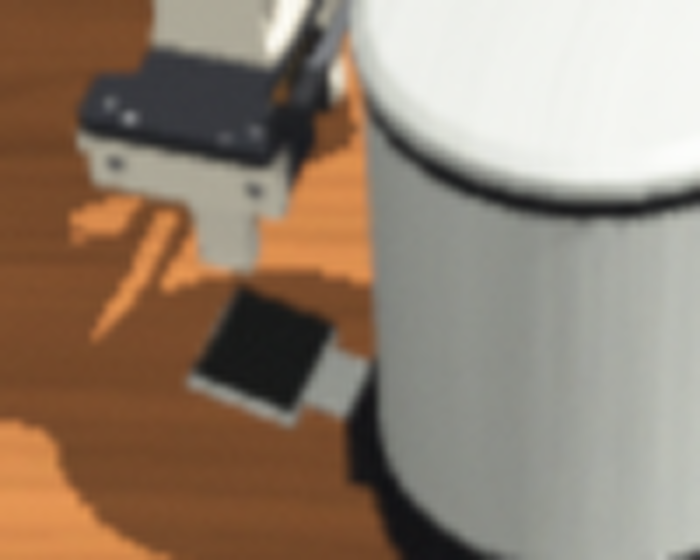

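```bash
python3 - <<'E'
from h import *
from plant import ctrl
o=ctrl.get_obs();w=load("wrist3");Rt=R.from_euler("xyz",o["orientation"],degrees=True)
i=cv2.resize(w["img"],None,fx=5,fy=5,interpolation=cv2.INTER_CUBIC)
for y in(-.044,-.05,-.065):
  for z in (0,-.02):
    for x in(-.0095,.0095):
        p=proj(w,o["tool_pos"]+Rt.apply([x,y,z]),True)[0]*5+2
        cv2.circle(i,(int(p[0]),int(p[1])),4,(0,0,255) if z==0 else (0,255,0),-1)
cv2.imwrite("pics/w3z.png",i[1000:1600,600:1300])
E
```

```text
(no output)
```

View pics/w3z.png

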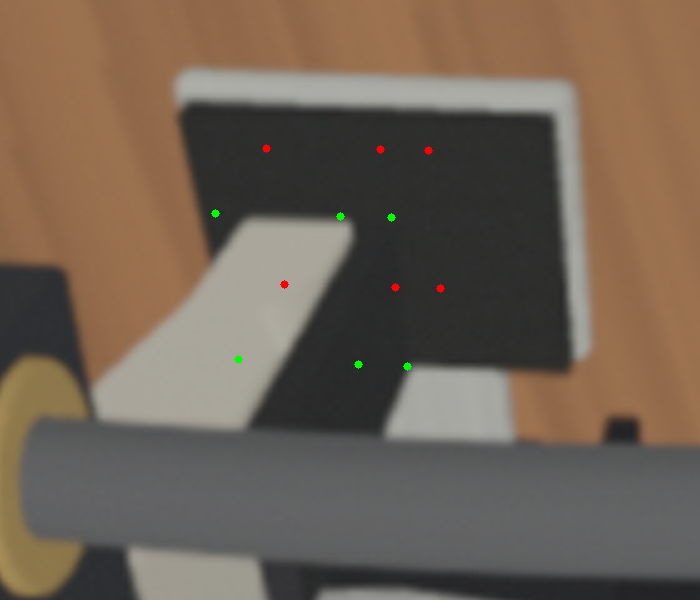

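Wrist and scene views agree: with the jaws open, the fingertips sit about 16 mm higher than the TCP, so contact is expected at TCP z ≈ 0.027 and full press near z ≈ -0.004. Finger is over the tread's middle. I descend gently.

```bash
python3 -m creep '[[0,0,0.05,0,87.6],[0,0,0.1,0,87.6],[0,0,0.14,0,87.6],[0,0,0.18,0,87.6],[0,0,0.21,0,87.6],[0,0,0.24,0,87.6],[0,0,0.26,0,87.6],[0,0,0.28,0,87.6]]'
python3 - <<'E'
from plant import ctrl, snapshot
from h import *
for n in("wrist","scene"):
    s=snapshot(n); cv2.imwrite(f"pics/{n}4.png",s["img"])
a=cv2.imread("pics/scene4.png")[130:250,190:340];c=cv2.imread("pics/wrist4.png")[180:320,100:260]
cv2.imwrite("pics/c4.png",np.hstack([cv2.resize(a,(400,320),interpolation=2),cv2.resize(c,(366,320),interpolation=2)]))
o=ctrl.get_obs();print(o["tool_pos"],o["force"])
E
```

```text
clock: 3.17
tool_pos: [0.4571, -0.0522, 0.0265]
orientation: [180.0, -0.0, -104.4]
force: [0.0, -0.1, -0.6]
opening: 0.0875
[ 0.45694736 -0.05229554  0.02642284] [0.19922223 0.44052253 0.57547003]
```

View pics/c4.png

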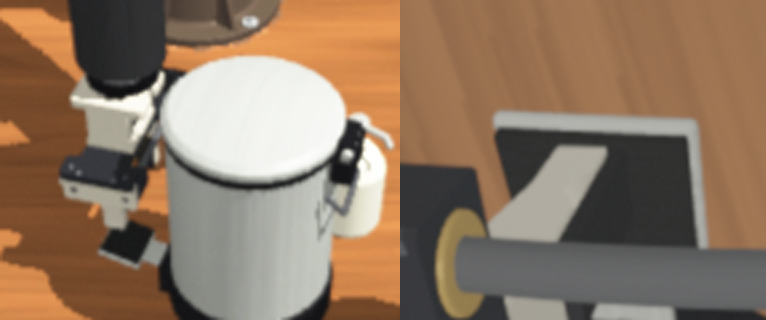

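The finger is just above the tread, within its edges, and there is no contact force yet. Now I press slowly, shifting 2 mm inward.

```bash
python3 -m creep '[[-0.01,0,0.01,0,87.6],[-0.02,0,0.02,0,87.6],[-0.02,0,0.03,0,87.6],[-0.02,0,0.045,0,87.6],[-0.02,0,0.06,0,87.6],[-0.02,0,0.075,0,87.6],[-0.02,0,0.09,0,87.6],[-0.02,0,0.105,0,87.6]]'
python3 - <<'E'
from plant import ctrl, snapshot
from h import *
for n in("wrist","scene"):
    s=snapshot(n); cv2.imwrite(f"pics/{n}5.png",s["img"])
a=cv2.imread("pics/scene5.png")[130:250,190:340];c=cv2.imread("pics/wrist5.png")[180:320,100:260]
cv2.imwrite("pics/c5.png",np.hstack([cv2.resize(a,(400,320),interpolation=2),cv2.resize(c,(366,320),interpolation=2)]))
o=ctrl.get_obs();print(o["tool_pos"],o["force"])
E
```

```text
clock: 3.93
tool_pos: [0.4577, -0.0506, 0.0165]
orientation: [-180.0, -0.0, -104.4]
force: [-1.5, -2.7, 6.3]
opening: 0.0873
[ 0.45769341 -0.05054469  0.01636243] [-1.59562162 -2.30874719  5.87140883]
```

View pics/c5.png

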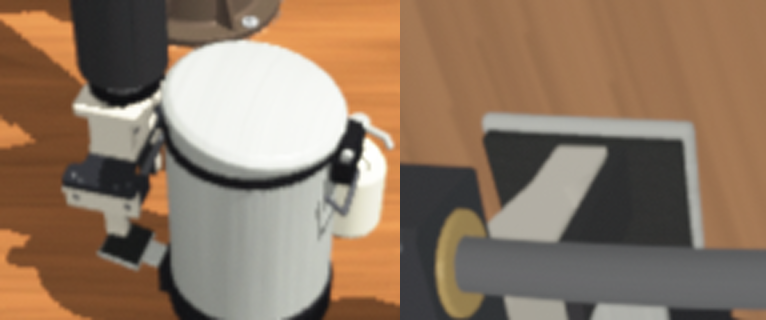

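```bash
python3 -m creep '[[0,0,0.015,0,87.6],[0,0,0.03,0,87.6],[0,0,0.045,0,87.6],[0,0,0.06,0,87.6],[0,0,0.075,0,87.6],[0,0,0.09,0,87.6],[0,0,0.1,0,87.6],[0,0,0.11,0,87.6]]'
python3 - <<'E'
from plant import ctrl, snapshot
from h import *
for n in("scene","side"):
    s=snapshot(n); cv2.imwrite(f"pics/{n}6.png",s["img"])
a=cv2.imread("pics/scene6.png")[90:260,170:370];c=cv2.imread("pics/side6.png")[60:260,150:350]
cv2.imwrite("pics/c6.png",np.hstack([cv2.resize(a,(400,340),interpolation=2),cv2.resize(c,(340,340),interpolation=2)]))
o=ctrl.get_obs();print(o["tool_pos"],o["force"])
E
```

```text
clock: 4.7
tool_pos: [0.4577, -0.0507, 0.0055]
orientation: [-180.0, -0.0, -104.4]
force: [-1.1, -2.7, 4.4]
opening: 0.0873
[ 0.45774085 -0.05055575  0.00538868] [-0.70765097 -2.66781144  5.51269521]
```

View pics/c6.png

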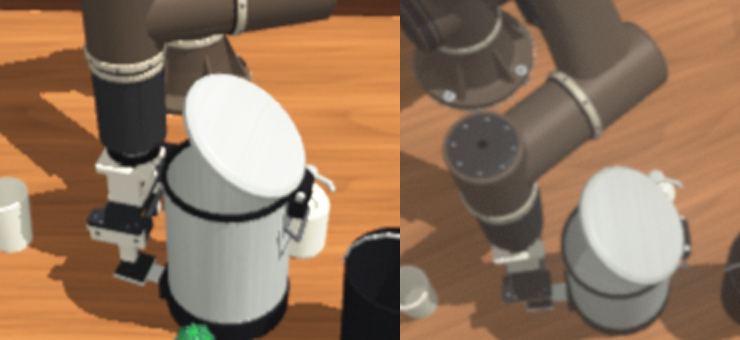

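The lid is about half open, the arm is well clear, and the force is about 5 N. I continue.

```bash
python3 -m creep '[[0,0,0.015,0,87.6],[0,0,0.03,0,87.6],[0,0,0.04,0,87.6],[0,0,0.05,0,87.6],[0,0,0.06,0,87.6],[0,0,0.07,0,87.6],[0,0,0.08,0,87.6],[0,0,0.08,0,87.6]]'
python3 - <<'E'
from plant import ctrl, snapshot
from h import *
for n in("scene","side"):
    s=snapshot(n); cv2.imwrite(f"pics/{n}7.png",s["img"])
a=cv2.imread("pics/scene7.png")[90:260,170:370];c=cv2.imread("pics/side7.png")[60:260,150:350]
cv2.imwrite("pics/c7.png",np.hstack([cv2.resize(a,(400,340),interpolation=2),cv2.resize(c,(340,340),interpolation=2)]))
o=ctrl.get_obs();print(o["tool_pos"],o["force"])
E
```

```text
clock: 5.47
tool_pos: [0.4577, -0.0502, -0.0029]
orientation: [180.0, 0.0, -104.4]
force: [0.3, -3.3, 3.6]
opening: 0.0874
[ 0.45771509 -0.05021191 -0.00279982] [ 0.09680585 -3.78766279  3.96058399]
```

View pics/c7.png

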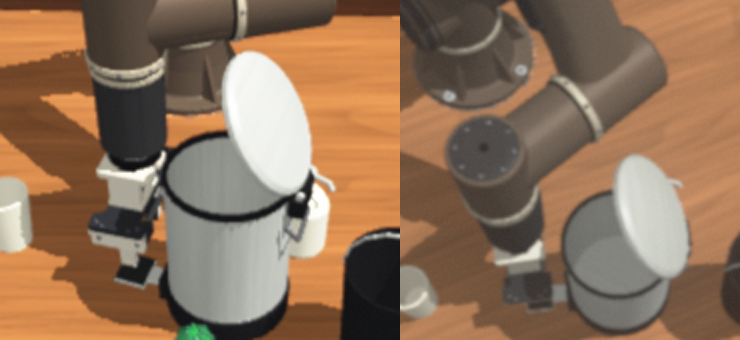

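```bash
python3 -m creep '[[0,0,0.01,0,87.6],[0,0,0.02,0,87.6],[0,0,0.03,0,87.6],[0,0,0.035,0,87.6],[0,0,0.04,0,87.6],[0,0,0.04,0,87.6],[0,0,0.04,0,87.6],[0,0,0.04,0,87.6]]'
python3 - <<'E'
from plant import ctrl, snapshot
from h import *
for n in("scene","side"):
    s=snapshot(n); cv2.imwrite(f"pics/{n}8.png",s["img"]);np.savez(f"{n}8.npz",**{k:np.array(v) for k,v in s.items()})
a=cv2.imread("pics/scene8.png")[90:260,170:370];c=cv2.imread("pics/side8.png")[60:260,150:350]
cv2.imwrite("pics/c8.png",np.hstack([cv2.resize(a,(400,340),interpolation=2),cv2.resize(c,(340,340),interpolation=2)]))
b=np.load("bin.npy");u=-np.array([np.cos(b[2]),np.sin(b[2])])
h=b[:2]-.0875*u
for th in(1.1,1.2,1.25,1.38):
    P=[*(h+u*.1755*np.cos(th)),.243+.1755*np.sin(th)]
    print(th,proj(load("scene8"),P),proj(load("side8"),P))
o=ctrl.get_obs();print(o["tool_pos"],o["force"])
E
```

```text
clock: 6.23
tool_pos: [0.4577, -0.0502, -0.0067]
orientation: [-180.0, 0.0, -104.4]
force: [0.4, -1.5, 3.1]
opening: 0.0878
1.1 [[287.96283721 120.14556857]] [[280.11202583 174.49941285]]
1.2 [[294.94043499 118.51578487]] [[287.57750357 172.12319578]]
1.25 [[298.57120437 117.94339912]] [[291.45804698 171.02583778]]
1.38 [[308.35644483 117.24360615]] [[301.88464405 168.49663384]]
[ 0.45772435 -0.05021303 -0.00670341] [ 0.26766747 -1.89717379  3.34268681]
```

View pics/c8.png

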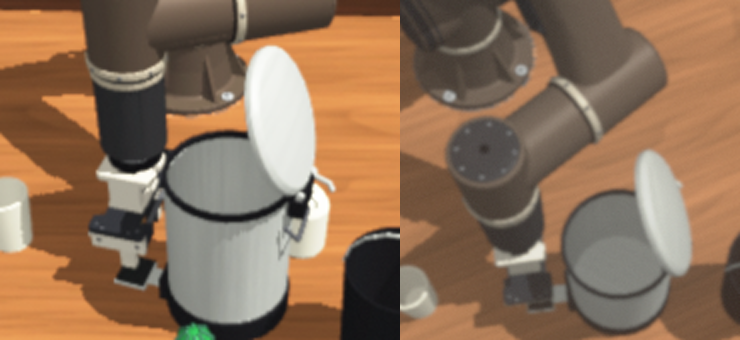

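```bash
python3 -m creep '[[0,0,0.005,0,87.6],[0,0,0.01,0,87.6],[0,0,0.015,0,87.6],[0,0,0.02,0,87.6],[0,0,0.025,0,87.6],[0,0,0.025,0,87.6],[0,0,0.025,0,87.6],[0,0,0.025,0,87.6]]'
python3 - <<'E'
from plant import ctrl, snapshot
from h import *
for n in("scene","side","wrist"):
    s=snapshot(n); cv2.imwrite(f"pics/{n}9.png",s["img"]);np.savez(f"{n}9.npz",**{k:np.array(v) for k,v in s.items()})
a=cv2.imread("pics/scene9.png")[90:260,170:370];c=cv2.imread("pics/side9.png")[60:260,150:350]
cv2.imwrite("pics/c9.png",np.hstack([cv2.resize(a,(400,340),interpolation=2),cv2.resize(c,(340,340),interpolation=2)]))
o=ctrl.get_obs();print(o["tool_pos"],o["force"])
E
```

```text
clock: 7.0
tool_pos: [0.4577, -0.0503, -0.0093]
orientation: [180.0, 0.0, -104.4]
force: [0.9, -0.6, 2.5]
opening: 0.0877
[ 0.45775169 -0.05022417 -0.00921017] [-0.5582727  -0.7386273   2.98489801]
```

View pics/c9.png

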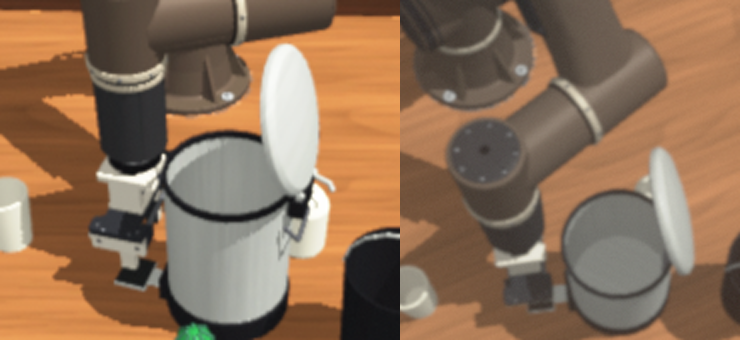

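```bash
python3 -m creep '[[0,0,0.005,0,87.6],[0,0,0.01,0,87.6],[0,0,0.015,0,87.6],[0,0,0.02,0,87.6],[0,0,0.02,0,87.6],[0,0,0.02,0,87.6],[0,0,0.02,0,87.6],[0,0,0.02,0,87.6]]'
python3 - <<'E'
from plant import ctrl
o=ctrl.get_obs();print(o["tool_pos"],o["force"],o["moment"])
E
```

```text
clock: 7.82
tool_pos: [0.4577, -0.0502, -0.0112]
orientation: [-180.0, 0.0, -104.4]
force: [-0.3, -0.1, 2.8]
opening: 0.0876
[ 0.45773991 -0.05022451 -0.01120872] [-0.31729607 -0.06505497  2.76776733] [-0.08432485 -0.29482921 -0.01501652]
```

```bash
python3 -m creep '[[0,0,0.005,0,87.6],[0,0,0.01,0,87.6],[0,0,0.01,0,87.6],[0,0,0.01,0,87.6],[0,0,0.01,0,87.6],[0,0,0.01,0,87.6],[0,0,0.01,0,87.6],[0,0,0.01,0,87.6]]'
python3 - <<'E'
from plant import ctrl, snapshot
from h import *
for n in("scene","side","wrist"):
    s=snapshot(n); cv2.imwrite(f"pics/{n}10.png",s["img"]);np.savez(f"{n}10.npz",**{k:np.array(v) for k,v in s.items()})
a=cv2.imread("pics/scene10.png")[90:260,170:370];c=cv2.imread("pics/side10.png")[60:260,150:350]
cv2.imwrite("pics/c10.png",np.hstack([cv2.resize(a,(400,340),interpolation=2),cv2.resize(c,(340,340),interpolation=2)]))
c=cv2.imread("pics/wrist10.png")[150:330,80:280];a=cv2.imread("pics/scene10.png")[190:250,210:290]
cv2.imwrite("pics/d10.png",np.hstack([cv2.resize(a,(400,300),interpolation=2),cv2.resize(c,(333,300),interpolation=2)]))
o=ctrl.get_obs();print(o["tool_pos"],o["force"])
E
```

```text
clock: 8.48
tool_pos: [0.4578, -0.0502, -0.0117]
orientation: [-180.0, 0.0, -104.4]
force: [-3.2, 0.1, 11.0]
opening: 0.0876
[ 0.45783617 -0.05021842 -0.01170611] [-1.63825895  1.75861946 11.22482206]
```

View pics/c10.png

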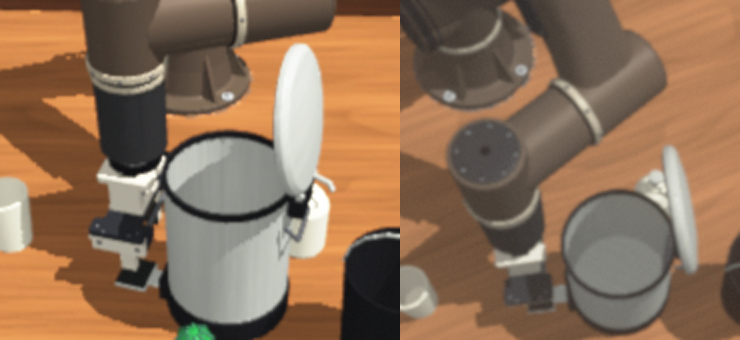

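View pics/d10.png

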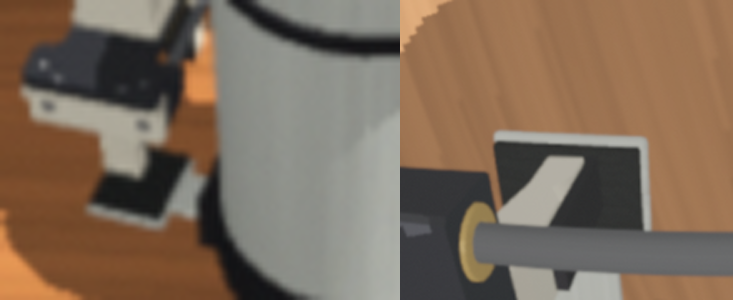

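```bash
python3 - <<'E'
from h import *
b=np.load("bin.npy");u=-np.array([np.cos(b[2]),np.sin(b[2])]);t=np.array([-u[1],u[0]])
out=[]
for n in("scene10","side10"):
    s=load(n);i=cv2.resize(s["img"],None,fx=4,fy=4,interpolation=cv2.INTER_CUBIC)
    for th,c in((1.25,(0,0,255)),(1.38,(0,255,0))):
        a=np.linspace(0,6.283,100);P=[]
        for q in a:
            f=.0875+.0875*np.cos(q);w=.0875*np.sin(q)
            p=b[:2]-.0875*u+u*f*np.cos(th)+t*w;P.append([*p,.241+f*np.sin(th)])
        cv2.polylines(i,[np.int32(proj(s,P)*4+2)],True,c,1)
    cv2.polylines(i,[np.int32(proj(s,circ(b,.088,0))*4+2)],True,(255,0,0),1)
    x0,y0=(240,105) if n=="scene10" else (210,125)
    out.append(cv2.resize(i[y0*4:y0*4+520+120,x0*4:x0*4+520],(400,492)))
cv2.imwrite("pics/ov10.png",np.hstack(out))
E
```

```text
(no output)
```

View pics/ov10.png

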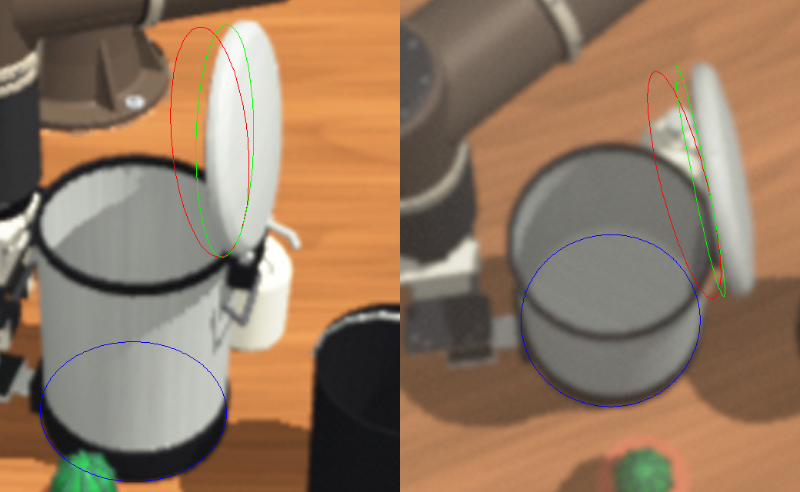

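The lid's inner edge matches the 1.38 rad outline and lies well past the 1.25 one. The bin base has not moved. One hold call to check that it is steady.

```bash
python3 -m creep '[[0,0,0,0,87.6],[0,0,0,0,87.6],[0,0,0,0,87.6],[0,0,0,0,87.6],[0,0,0,0,87.6],[0,0,0,0,87.6],[0,0,0,0,87.6],[0,0,0,0,87.6]]'
python3 - <<'E'
from plant import snapshot
from h import *
for n in ("scene","side"):
    a=load(n+"10")["img"].astype(int);s=snapshot(n);print(n,np.abs(s["img"].astype(int)-a).max(2).__gt__(40).sum())
    cv2.imwrite(f"pics/{n}11.png",s["img"])
E
```

```text
clock: 9.3
tool_pos: [0.4579, -0.0502, -0.0117]
orientation: [-180.0, 0.0, -104.4]
force: [-2.8, 0.5, 10.9]
opening: 0.0877
scene 0
side 0
```

View pics/scene11.png

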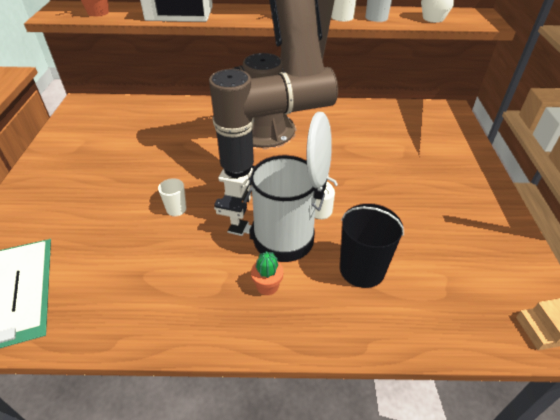

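The lid is upright at (319,150). The tumbler (173,197), cactus (266,275), bucket (368,245) and soap (325,200) are all where they were. The force is steady at 11 N and nothing is moving, so I hand in.

```bash
python3 -c "
from plant import workorder
print(workorder.close_job())"
```

```text
the job is handed in; nothing more can be done
None
```

The lid stands fully open, and I handed the job in at about 9.4 s with the pedal still held down. I pressed with one finger of the open gripper, set about 56 mm to the robot's side of the tread. That kept the wrist clear of the lid as it swung up. The press was slow, roughly 6 to 18 mm/s, until the force jumped at the pedal's stop.

**Last checks**
- **Force:** the push held steady at about 11 N, well under the 30 N at which the bin begins to tip.
- **Lid:** in the overlay its edge matched the 1.38 rad outline, well past the 1.25 rad needed. I judged this by eye; there is no direct lid angle reading.
- **Stillness:** scene and side pictures taken 0.8 s apart showed no change.
- **Bin and other items:** the bin's base still matched its first fit. The bucket, soap dispenser, tumbler and cactus were where they started.

**Disagreements with what I expected**
- **Fingertip height:** with the jaws open, the tips sat about 16 to 23 mm higher than the stated tool point. At the end the tool point therefore read z = -12 mm.
- **Pedal travel:** the tool moved about 35 mm down, more than my estimate of about 31 mm. I took the force jump and the lid overlay as proof of the stop.

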